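# Put the climate meter away in the bench drawer

## Task

Take the handheld climate meter (the small one without an antenna) off its sloped dock under the light bar and lay it flat, screen up, in the clear bay of the open drawer, setting it down rather than dropping it. Then slide the drawer fully shut without slamming or ramming it. Leave the radio in its dock and everything else standing where it is, and do not knock the dock or its light bar.

Things in the scene. Friction and masses are not known exactly. Their poses are not given: they have to be found in the camera images.
- meter: handheld climate meter, grey slab 105 (x) x 46 (y) x 26 mm (z), 0.18 kg: body x -52 to +37 mm with dark screen and buttons, then a narrower sensor head (26 wide, 18 thick) at the +x end. Origin: centre of its underside; z points out of the screen. Starts in either place of the dock, face sloping 30 degrees towards the robot's right (-y), head end uphill
- radio: a handheld radio, grey, 105 x 54 x 32 mm with a 55 mm stub antenna, in the other place of the dock. Origin: centre of its underside
- dock: black fixed dock; its x points roughly to the robot's left (world +y). Base 12 mm high, x +-90, y -105 to +185 mm of its origin on the bench. Two places: device origins at x -30, y +105 or -25, z 75 mm, on two rails rising 30 degrees along dock +x, with a low lip below; the rails span only 35 mm in y, so the devices' sides are free
- light_bar (a point): middle of the underside of the dock's light bar, a level bar 36 (dock x) x 290 (dock y) x 22 mm high, 240 mm above the bench, right over the upper half of the devices, held by posts behind them (100 mm beyond the devices' origins). It is in the way of a gripper coming straight down: come in about square to the slope, from its low side
- cabinet: low grey steel cabinet, fixed, 260 x 260 x 90 mm high, one drawer that slides out to its -x. Origin: on the bench under the middle of the drawer front's outer face when shut; x points into the cabinet. The cabinet top begins at x = 15 mm
- tray (a joint): how far the drawer is out, in m: 0 fully shut, at most 0.16; stiff-running slide with a hard stop at 0
- drawer_handle (a point): middle of the drawer's bar handle: a round horizontal bar 11 mm thick and 120 mm long along the cabinet's y, 35 mm in front of the drawer front, 51 mm above the bench
- drawer_bay (a point): point on the floor of the drawer's clear bay (21 mm above the bench), moves with the drawer, axes as the cabinet's. The bay spans y +-69, x -62 to +152 mm of it; with the drawer out by d, x up to d - 68 mm is free of the cabinet top. Walls 42 mm, divider 33 mm, front 39 mm above this floor. Outer face of the front at x -83. The other bay holds white bottle caps
- culture_bottle: brown culture bottle with white growth, 66 mm across, 175 mm tall; origin at its foot
- cap: loose white bottle cap 66 mm across, 20 mm high, on the bench near the robot; origin at its underside
- jar: small amber jar 48 mm across, 70 mm tall, between dock and cabinet; origin at its foot
- spray_bottle: white bottle 60 mm across, 130 mm tall; origin at its foot
- beaker: steel cup 70 mm across, 90 mm tall; origin at its foot

How it is judged (in metres and radians):
On the way:
1. the meter lies flat, screen up, in the clear bay of the drawer while the drawer is still open (more than 80 mm) (x of meter in the frame of drawer_bay between -0.075 and 0.12 m and y of meter in the frame of drawer_bay between -0.06 and 0.06 m and z of meter in the frame of drawer_bay between -0.005 and 0.008 m and angle between meter's own z axis and vertical below 0.12 rad and value of joint tray above 0.08 m), for 0.2 s.
At the end, for the whole second after the job is handed in: The meter lies flat (within 7 degrees), screen up, released and at rest on the floor of the clear bay, its underside within 8 mm of the floor; the drawer is fully shut (less than 2.5 mm out); the radio is within 20 mm and every other loose thing within 30 mm of where it started (x of meter in the frame of drawer_bay between -0.075 and 0.12 m and y of meter in the frame of drawer_bay between -0.06 and 0.06 m and z of meter in the frame of drawer_bay between -0.005 and 0.008 m and angle between meter's own z axis and vertical below 0.12 rad and value of joint tray below 0.0025 m and linear speed of meter below 0.02 m/s and contact force between the fingers and meter below 0.1 N and distance of radio from where it was at the start of the episode below 0.02 m and distance of each of culture_bottle, cap, jar, spray_bottle, beaker from where it was at the start of the episode below 0.03 m); the robot touches nothing.
It fails at once if the drawer is slammed (closing faster than 0.4 m/s) (velocity of joint tray below -0.4 m/s).
It fails at once if the drawer or cabinet is rammed (arm or fingers press on it with more than 60 N) (contact force between any of the arm, the fingers and cabinet above 60 N).
It fails at once if the dock or its light bar is knocked (arm or fingers press on it with more than 20 N) (contact force between any of the arm, the fingers and dock above 20 N).
It fails at once if the meter is dropped or thrown (faster than 0.6 m/s with no finger holding it, a fall of about 20 mm) (linear speed of meter above 0.6 m/s and contact force between the fingers and meter below 0.05 N).
It fails at once if a bystander is disturbed: the radio by more than 20 mm, any other loose thing by more than 30 mm (distance of radio from where it was at the start of the episode above 0.02 m or distance of any of culture_bottle, cap, jar, spray_bottle, beaker from where it was at the start of the episode above 0.03 m).
It also fails if it takes over 67 s, if anything falls off the work surface, if the arm or the gripper's body presses on something with over 40 N, if the wrist force passes 120 N, or if a joint passes its speed limit or range.

## Robot

A 7-joint arm with a two-finger parallel gripper is mounted at the origin on the work surface. World frame = base frame: x ahead of the robot, y to its left, z up, the work surface at z = 0. Lengths are in mm, angles in rad, forces in N, time in s.
With the tool pointing down it reaches from about 425 to 975 mm from the base axis. Payload 16.7 kg.
Tool frame: the origin (TCP) lies at the very end of the fingers, on their centre line; the grasp point (between the pads) lies 19 mm behind it (r.grip_point_offset is the distance from the TCP to the grasp point, in mm); z points along the fingers, y is the line along which they close (so a half turn about z gives the same grasp; the last joint's range is limited). The gripper opens to 85 mm and grips with 20 to 120 N. Pads are 22 mm wide; open, the fingers measure 114 mm over their backs; the gripper's body (76 mm by 85 mm) begins 54 mm behind the grasp point. The pads swing forward as they close: fully open they stand 13 mm farther back than shut.
Start: joints at [-1.252, 0.426, 0.074, 1.606, -0.034, 1.111, -0.067], TCP at [304.973, 602.134, 204.902] pointing down, gripper open.
Joint ranges: [-2.85, 2.85], [-0.5, 2.14], [-1.23, 1.37], [0.21, 2.46], [-1.02, 4.16], [0.16, 2.05], [-2.73, 2.73]. Speed limits (rad/s): [1.89, 1.89, 2.39, 2.39, 3.01, 3.01, 3.01].

## Interface

Orientations are given as a unit quaternion [w, x, y, z].
In Python, from rig import read_state, viewer, r gives the robot as it stands. The module is installed in compiled form; this text tells all that it offers.
- The arm moves only by the shell command python3 -m handwheel 'ROWS' [FORCE]. ROWS is JSON, a list that holds one entry, the list of rows, each a list of 5 numbers: the closure, from 0 (fully open) to 1 (shut), then the shift along the tool's x, y, z as a fraction of full scale, then the turn about the tool's z as a fraction of full scale. A call has 1 to 8 rows; each row shifts and turns the commanded pose from where the row before left it, along the tool's axes as they then stand; what a row does not reach is not made up. Full scale, the value 1, is 3 cm for a shift and 6 degrees for a turn. A row lasts 1/8 s, in which the tool goes at most 62.5 mm and 10.7 degrees, less where a joint would pass 70% of its speed; a pose out of reach is approached as far as the arm can. A call with a number of a shift or a turn outside -1 to 1 is refused whole. A call with a gripper value outside its range is refused whole. The fingers move at their own pace and stop on an object; FORCE is the grip in N (left out, the last holds). Time passes only in rows, so rows that do not move let the fingers close. It gives the time, the measured TCP pose, the force, the opening and the grip force at its end, in the units of the state.
- read_state(): the state, without advancing time (a new reading comes with each control period).
- viewer.get_image(name): name is "side" or "top" or "wrist"; returns a dict with "color" (480x640x3 uint8, red, green, blue), "fx", "fy", "cx", "cy" (pixels), "rvec" (rotation vector, rad) and "tvec" (3), from world to camera coordinates, as OpenCV has them; the wrist camera has in their place "hand_eye" (4x4, takes a point from camera to tool coordinates, whose origin is the TCP and whose axes are the flange's). Camera axes: x right, y down, z forward; pixel columns grow to the right and rows downward; lengths in mm; the calibration is good to about 2 mm. A picture is of the moment at which its call begins: read the wrist's pose just before it. There is no depth.
- r.finish_job(): hands the job in; it is judged then, once.
The state is a dict: "t": time; "joint_positions": joint angles; "qvel": joint speeds; "effort": joint torques, N m; "tool_pos": TCP position; "eef_rot": TCP orientation; "contact_force": force on the tool from outside, world axes, zero at the start; "torque": the same for the moment, N m; "width": finger opening in mm; "gripper_force": force on a finger pad.
Only numpy, scipy, OpenCV 4.12 (cv2) and the standard library are available. Lean on these libraries where they do the work, as an engineer would, in place of code of your own. Each camera call takes 0.05 s, during which the arm holds its last target. There are 200 camera calls.

## Working session

There is one attempt and no reset: what is moved stays moved. The work goes in short steps, Python scripts to look and compute and a shell command to move; the robot and the scene stay as the last step left them, time stands still between calls to the robot, and variables do not carry over. Pictures are saved under pics/ and viewed, at most 10 in all, crops included, and the job is handed in when it is done.

```bash
mkdir -p pics
python3 - <<'E'
from rig import read_state, viewer, r
import cv2,numpy as np
s=read_state();print({k:np.round(v,3) for k,v in s.items()})
for n in("side","top"):
    d=viewer.get_image(n);cv2.imwrite(f"pics/{n}0.png",d["color"][:,:,::-1])
    R=cv2.Rodrigues(np.array(d["rvec"]))[0];print(n,d["fx"],d["fy"],d["cx"],d["cy"],np.round(R,3).tolist(),"cam",np.round(-R.T@np.array(d["tvec"]).ravel(),1))
d=viewer.get_image("wrist");print(np.round(d["hand_eye"],3).tolist(),d["fx"])
E
```

```text
{'t': np.float64(0.0), 'joint_positions': array([-1.252,  0.427,  0.074,  1.607, -0.034,  1.111, -0.067]), 'qvel': array([-0.002, -0.   ,  0.   , -0.001,  0.001, -0.   , -0.   ]), 'effort': array([-2.0000e-03, -9.4982e+01,  3.7600e+00, -4.6353e+01,  1.9000e-02,
        1.0000e-02, -0.0000e+00]), 'tool_pos': array([304.795, 601.758, 204.2  ]), 'eef_rot': array([-0.   ,  0.232,  0.973, -0.001]), 'contact_force': array([-0.586,  0.045, -0.028]), 'torque': array([ 0.025,  0.012, -0.005]), 'gripper_force': np.float64(0.0), 'width': np.float64(85.438)}
side 437.1202224593809 437.1202224593809 320.8882819634811 237.59568996447734 [[0.907, -0.421, 0.001], [-0.286, -0.617, -0.733], [0.31, 0.665, -0.68]] cam [ 215.8 -751.5  954.5]
top 586.2065617882005 586.2065617882005 324.44495524553736 238.44695208367762 [[-0.029, -1.0, 0.0], [-0.977, 0.029, -0.213], [0.213, -0.006, -0.977]] cam [ 285.1    7.5 1488. ]
[[-0.001, -0.949, -0.315, 81.811], [1.0, -0.001, -0.001, -0.41], [0.0, -0.315, 0.949, -169.636], [0.0, 0.0, 0.0, 1.0]] 392.3276912629724
```

View pics/top0.png

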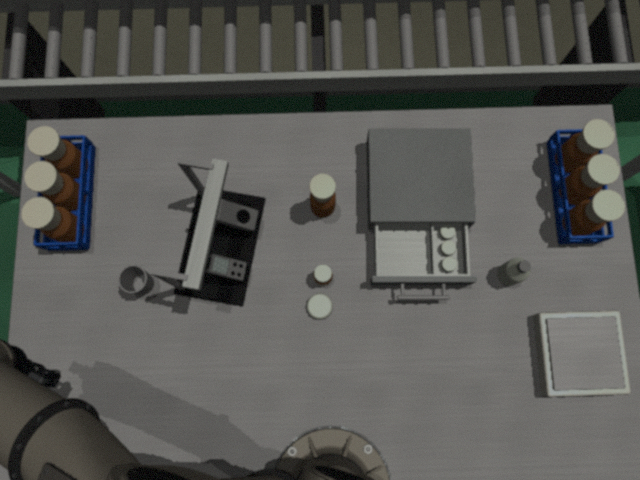

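View pics/side0.png

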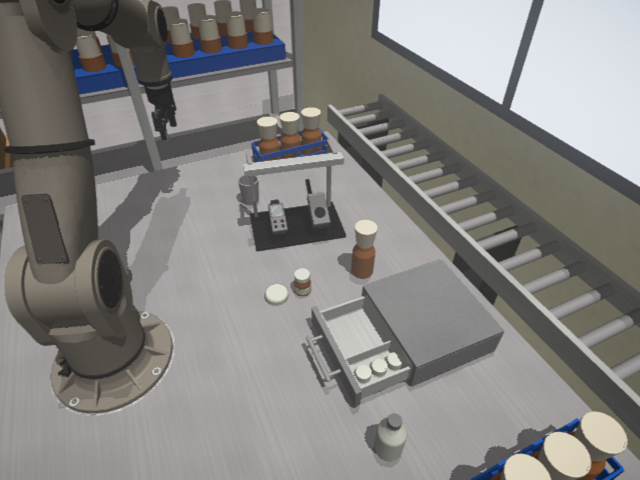

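The top view shows the meter (buttons) at about (227,267) and the radio at (240,214). The bar runs from (218,165) to (193,285), and the drawer front is at (425,280). Next I'll enlarge the dock and cabinet to get pixel positions.

```bash
cat > h.py <<'E'
import cv2,numpy as np
from rig import read_state, viewer, r
def cal(n):
    d=viewer.get_image(n);R=cv2.Rodrigues(np.array(d["rvec"]))[0];t=np.array(d["tvec"]).ravel()
    K=np.array([[d["fx"],0,d["cx"]],[0,d["fy"],d["cy"]],[0,0,1]]);return d["color"],K,R,t
def ray(c,uv):
    _,K,R,t=c;v=R.T@np.linalg.solve(K,[uv[0],uv[1],1]);return -R.T@t,v
def onz(c,uv,z):
    o,v=ray(c,uv);return o+v*(z-o[2])/v[2]
def proj(c,p):
    _,K,R,t=c;q=K@(R@np.array(p,float)+t);return q[:2]/q[2]
def tri(a,ua,b,ub):
    o1,v1=ray(a,ua);o2,v2=ray(b,ub);s=np.linalg.lstsq(np.c_[v1,-v2],o2-o1,rcond=None)[0]
    p,q=o1+s[0]*v1,o2+s[1]*v2;return (p+q)/2,np.linalg.norm(p-q)
E
python3 - <<'E'
import cv2,numpy as np
a=cv2.imread("pics/top0.png");b=cv2.imread("pics/side0.png")
f=lambda i,x0,x1,y0,y1,s:cv2.convertScaleAbs(cv2.resize(i[y0:y1,x0:x1],None,fx=s,fy=s,interpolation=cv2.INTER_CUBIC),alpha=1.8)
A=f(a,170,270,150,310,3.7);B=f(a,360,480,120,310,3.1)
o=np.zeros((592,760,3),np.uint8);o[:A.shape[0],:A.shape[1]]=A;o[:B.shape[0],380:380+B.shape[1]]=B
cv2.imwrite("pics/c1.png",o)
cv2.imwrite("pics/c2.png",np.hstack([f(b,235,355,140,255,3.3),f(b,300,420,280,400,3.3)[:379]]))
E
```

```text
Traceback (most recent call last):
ValueError: all the input array dimensions except for the concatenation axis must match exactly, but along dimension 0, the array at index 0 has size 380 and the array at index 1 has size 379
```

View pics/c1.png

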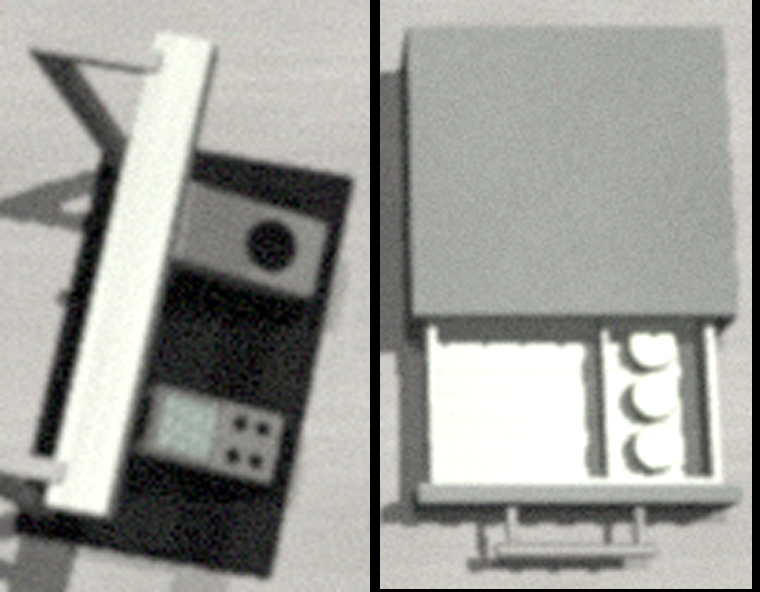

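Dock base low-side corners in the top image are (265,199) and (243,306). The meter's low end is at (243.5,281)–(247,261). The bar's top edges, the cabinet front edge and the handle at (398–449,296.5) are also visible. Now I'll cast these onto their planes.

Run:
```python
from h import *
np.set_printoptions(precision=1,suppress=True)
T=cal("top")
def P(n,uv,z): print(n,onz(T,uv,z))
A=onz(T,(265.1,198.6),12);B=onz(T,(243,305.9),12);C=onz(T,(174.9,293.2),12)
print(A,B,C,np.linalg.norm(A-B),np.linalg.norm(C-B))
ydir=(B-A)/np.linalg.norm(B-A);xdir=np.array([-ydir[1]*-1,-ydir[0],0]);xdir=np.cross(ydir,[0,0,1])
O=(A+B)/2+90*xdir-40*ydir;O[2]=0
print("dock O",O,"x",xdir,"y",ydir,"ang",np.degrees(np.arctan2(xdir[1],xdir[0])))
loc=lambda p:np.array([(p-O)@xdir,(p-O)@ydir,p[2]])
for n,uv,z in[("barNlow",(199.7,289.2),262),("barNup",(183,286.5),262),("barFup",(212.7,158.9),262),("barFlow",(227.3,162.2),262),("m near low",(243.5,281.1),71.5),("m far low",(247,261.4),71.5),("mid screen L",(211,270),101)]:
    p=onz(T,uv,z);print(n,p,loc(p))
for n,uv,z in[("cab L",(370.6,221.6),90),("cab R",(475.2,221.9),90),("cabB L",(369.7,129.7),90),("cabBR",(470.3,128.7),90),("frontL",(372.9,280.3),60),("frontR",(475.5,281.9),60),("hL",(397.7,296.8),54),("hR",(449.4,296.1),54),("bayL top wall",(378.4,260),63),("div",(431.9,260),54)]:P(n,uv,z)
for n,uv,z in[("jar",(322,270),70),("cap",(319,306),20),("culture",(322,186),175),("beaker",(135,275),90)]:P(n,uv,z)
s=read_state();print(s["t"])
```

```text
[717.9 150.   12. ] [439.2 207.8  12. ] [476.3 379.7  12. ] 284.5773628470753 175.883049773644
dock O [636.  258.9   0. ] x [ 0.2  1.  -0. ] y [-1.   0.2  0. ] ang 78.29027606252367
barNlow [450.8 264.8 262. ] [-31.8 182.5 262. ]
barNup [457.6 300.  262. ] [  4. 183. 262.]
barFup [739.  240.7 262. ] [   3.1 -104.6  262. ]
barFlow [730.3 208.5 262. ] [ -30.2 -102.7  262. ]
m near low [493.3 198.5  71.5] [-88.1 127.5  71.5]
m far low [541.7 189.9  71.5] [-86.7  78.3  71.5]
mid screen L [518.  272.3 101. ] [-10.9 118.2 101. ]
cab L [ 628.7 -116.    90. ]
cab R [ 620.3 -372.8   90. ]
cabB L [ 869.3 -124.9   90. ]
cabBR [ 864.4 -380.9   90. ]
frontL [ 487.6 -117.5   60. ]
frontR [ 476.2 -368.9   60. ]
hL [ 445.9 -176.8   54. ]
hR [ 443.9 -303.6   54. ]
bayL top wall [ 537.2 -133.2   63. ]
div [ 534.9 -266.9   54. ]
jar [515.2   6.7  70. ]
cap [432.5  16.8  20. ]
culture [696.8   1.1 175. ]
beaker [513.1 457.2  90. ]
0.2
```

Run:
```python
from h import *
S=cal("side");im=S[0][:,:,::-1].copy()
x0,y0,s=80,0,5
c=cv2.convertScaleAbs(cv2.resize(im[y0:y0+120+20,x0:x0+140],None,fx=4.2,fy=4.2,interpolation=cv2.INTER_CUBIC),alpha=1.5)
rt=np.array([0.907,-0.421,0])
for h in(0,73,170,195,217,260):
    p=np.array([304.8,601.8,204.2+h])
    for k in(-42,0,42):
        u=(proj(S,p+k*rt)-[x0,y0])*4.2+1.6;cv2.circle(c,tuple(int(v) for v in u),3,(0,0,255) if k else (0,255,0),-1)
cv2.imwrite("pics/arm.png",c)
```

```text
(no output)
```

View pics/arm.png

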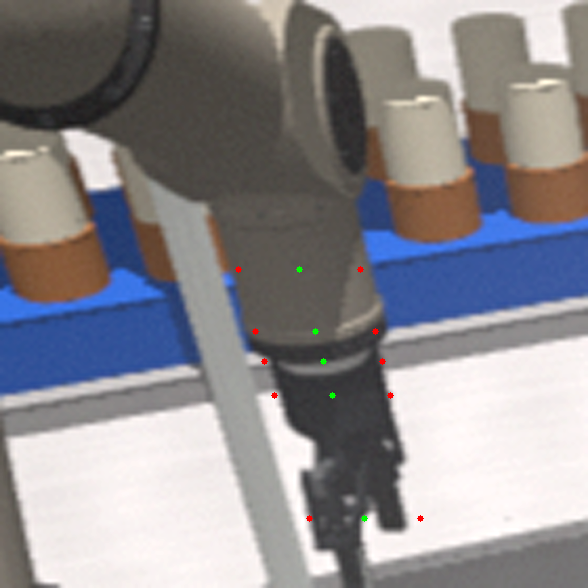

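The crop shows the wrist ring, about 48 mm in radius, roughly 205 mm above the TCP. With the tool vertical, its axis has to stay at dock x ≤ -84, so only the meter's low end can be gripped. I'll lift and turn first.

```bash
python3 -m handwheel '[[[0,0,0,-1,-1],[0,0,0,-1,-1],[0,0,0,-1,-1],[0,0,0,-1,-1],[0,0,0,0,-1],[0,0,0,0,-1],[0,0,0,0,-1],[0,0,0,0,-1]]]' 60
cat > g.py <<'E'
import sys
from h import *
from scipy.spatial.transform import Rotation as Ro
s=read_state();q=s["eef_rot"];R=Ro.from_quat([*q[1:],q[0]]).as_matrix()
print("t",s["t"],"tcp",np.round(s["tool_pos"],1),"j",np.round(s["joint_positions"],2),"F",np.round(s["contact_force"],1),"w",s["width"],s["gripper_force"])
print("toolx ang",np.degrees(np.arctan2(R[1,0],R[0,0])).round(2),"tilt",np.degrees(np.arccos(-R[2,2])).round(2))
if len(sys.argv)>3:
    D=R.T@(np.array([float(v) for v in sys.argv[1:4]])-s["tool_pos"]);print("rows*:",np.round(D/30,3))
if len(sys.argv)>4:print("turns", round(-((float(sys.argv[4])-np.degrees(np.arctan2(R[1,0],R[0,0]))+180)%360-180)/6,2))
E
python3 g.py 511 166 310 -101.7
```

```text
t: 1.25
tool_pos: [305.0, 602.1, 324.8]
eef_rot: [-0.0, -0.185, 0.983, -0.0]
contact_force: [-0.2, -0.4, -0.5]
width: 85.6
gripper_force: 0.0
t 1.25 tcp [305.  602.1 324.8] j [-1.15  0.35 -0.07  1.45  0.02  1.34  0.73] F [-0.2 -0.4 -0.5] w 85.61001862036487 0.0
toolx ang -158.67 tilt 0.02
rows*: [ -1.11  -16.038   0.495]
turns -9.49
```

```bash
python3 -m handwheel '[[[0,0,-1,0,-1],[0,0,-1,0,-1],[0,0,-1,0,-1],[0,0,-1,0,-1],[0,0.3,-1,0,-1],[0,0.3,-1,0,-1],[0,0.3,-1,0,-1],[0,0.3,-1,0,-1]]]' >/dev/null; python3 g.py 511 166 310 -101.7
```

```text
t 2.25 tcp [440.9 399.3 325. ] j [-0.78  0.21 -0.08  1.63  0.02  1.3   1.92] F [0.2 0.3 0.1] w 85.4068136650523 0.0
toolx ang -110.66 tilt 0.0
rows*: [ 6.453 -4.93   0.5  ]
turns -1.49
```

```bash
python3 -m handwheel '[[[0,0,0,0,-1],[0,0,0,0,-0.5],[0,1,-0.9,0,0],[0,1,-0.9,0,0],[0,1,-0.9,0,0],[0,1,-0.9,0,0],[0,1,-0.7,0,0],[0,1,-0.5,0,0]]]' >/dev/null; python3 g.py 510 160 100 -101.7
```

```text
t 3.25 tcp [544.9 193.1 324.8] j [-0.49  0.18  0.05  1.67 -0.01  1.29  2.49] F [0.1 0.5 0.2] w 85.61153384609224 0.0
toolx ang -101.9 tilt 0.01
rows*: [1.318 0.909 7.493]
turns -0.03
```

```bash
python3 -m handwheel '[[[0,0.8,0.5,0,0],[0,0.6,0.4,0,0],[0,0,0,1,0],[0,0,0,1,0],[0,0,0,1,0],[0,0,0,1,0],[0,0,0,1,0],[0,0,0,1,0]]]' >/dev/null; python3 -m handwheel '[[[0,0,0,1,0],[0,0,0,0.5,0],[0,0,0,0,0]]]'; python3 g.py 517.2 195.7 54 -101.7
python3 - <<'E'
from h import *
for n in("side","wrist"):
    d=viewer.get_image(n)["color"];globals()[n]=d
a=cv2.resize(side[120:260,225:365],(480,480),interpolation=cv2.INTER_CUBIC);b=cv2.resize(wrist,None,fx=.5,fy=.5)
o=np.zeros((480,800,3),np.uint8);o[:,:480]=a;o[:240,480:]=b;cv2.imwrite("pics/n1.png",cv2.convertScaleAbs(o,alpha=1.5)[:,:,::-1])
E
```

```text
t: 4.62
tool_pos: [508.9, 158.8, 99.4]
eef_rot: [-0.001, -0.63, 0.776, 0.0]
contact_force: [0.3, -0.5, 0.0]
width: 85.6
gripper_force: 0.0
t 4.625 tcp [508.9 158.8  99.4] j [-0.46  0.32  0.04  2.02 -0.02  0.8   2.53] F [ 0.3 -0.5  0. ] w 85.57189305850724 0.0
toolx ang -101.87 tilt 0.09
rows*: [-1.262 -0.018  1.512]
turns -0.03
```

View pics/n1.png

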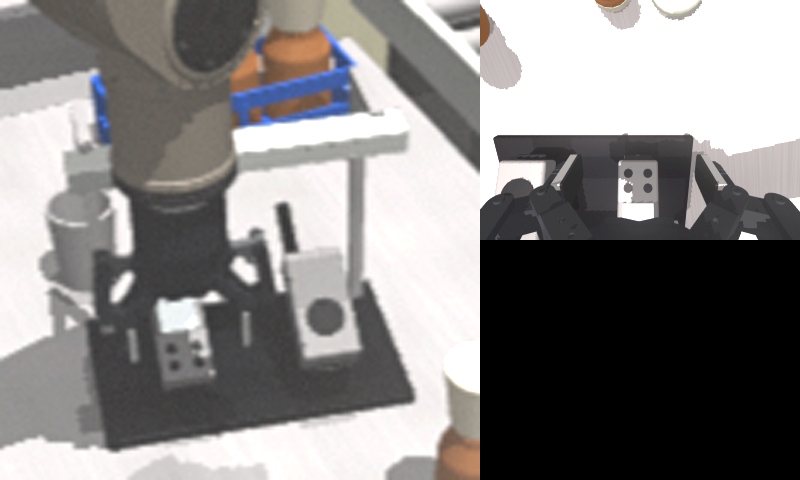

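The fingers straddle the meter, with its screen centred at wrist crop x≈637, and the ring is about 100 mm across. Next I'll descend and slide in.

```bash
python3 -m handwheel '[[[0,0,0,0.8,0],[0,0,0,0.7,0],[0,-0.3,0,0,0],[0,-0.3,0,0,0],[0,-0.3,0,0,0],[0,-0.2,0,0,0],[0,-0.16,0,0,0],[0,0,0,0,0]]]'; python3 g.py 517.2 195.7 54 -101.7
```

```text
t: 5.72
tool_pos: [517.1, 196.3, 55.0]
eef_rot: [0.0, -0.63, 0.776, 0.0]
contact_force: [-0.1, -0.1, -0.0]
width: 85.3
gripper_force: 0.0
t 5.725 tcp [517.1 196.3  55. ] j [-0.5   0.41  0.03  2.01 -0.02  0.72  2.47] F [-0.1 -0.1 -0. ] w 85.3098359387562 0.0
toolx ang -101.84 tilt 0.0
rows*: [ 0.018 -0.007  0.032]
turns -0.02
```

No contact so far, so close.

```bash
python3 -m handwheel '[[[1,0,0,0,0],[1,0,0,0,0],[1,0,0,0,0],[1,0,0,0,0],[1,0,0,0,0],[1,0,0,0,0],[1,0,0,0,0],[1,0,0,0,0]]]' 80
```

```text
t: 6.72
tool_pos: [517.1, 196.0, 54.9]
eef_rot: [-0.0, -0.63, 0.776, -0.0]
contact_force: [-0.4, 0.0, 0.0]
width: -0.2
gripper_force: 0.0
```

Run:
```python
from h import *
T=cal("top")[0]
for n in("side","wrist"):
    d=viewer.get_image(n)["color"];globals()[n]=d
a=cv2.resize(side[170:250,235:315],(480,480),interpolation=cv2.INTER_CUBIC);b=cv2.resize(wrist,None,fx=.5,fy=.5);c=cv2.resize(T[190:310,170:330],(320,240))
o=np.zeros((480,800,3),np.uint8);o[:,:480]=a;o[:240,480:]=b;o[240:,480:]=c;cv2.imwrite("pics/n2.png",cv2.convertScaleAbs(o,alpha=1.6)[:,:,::-1])
```

```text
(no output)
```

View pics/n2.png

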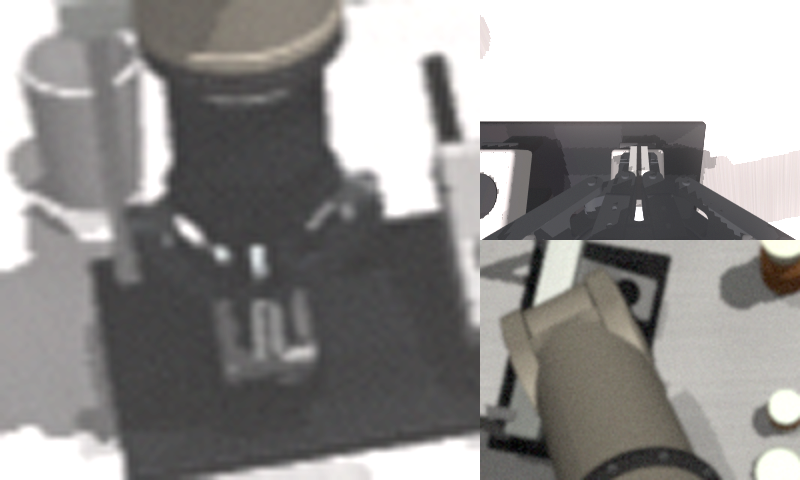

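Fully shut, so the fingers missed the meter. It has not moved: its low corners are still at side (273,233) and (287,230). I'll check where the tips are relative to it numerically.

Run:
```python
from h import *
from scipy.spatial.transform import Rotation as Ro
np.set_printoptions(precision=1,suppress=True)
S=cal("side");s=read_state();d=viewer.get_image("wrist")
q=s["eef_rot"];R=Ro.from_quat([*q[1:],q[0]]).as_matrix();H=np.array(d["hand_eye"])
def pw(p):
    x=R.T@(np.array(p)-s["tool_pos"]);c=np.linalg.inv(H)@np.r_[x,1];return np.array([d["fx"]*c[0]/c[2]+d["cx"],d["fy"]*c[1]/c[2]+d["cy"]])
O=np.array([636,258.9,0]);x=np.array([.203,.979,0]);y=np.array([-.979,.203,0]);z=np.array([0,0,1.])
def M(sx,sy,sz): return O+(-30+sx*.866-sz*.5)*x+(104+sy)*y+(75+sx*.5+sz*.866)*z
for n,c in[("lowTopN",(-52,23,26)),("lowTopF",(-52,-23,26)),("lowBotN",(-52,23,0)),("lowBotF",(-52,-23,0))]:print(n,M(*c),"side",proj(S,M(*c)),"wrist",pw(M(*c)))
print("TCP",proj(S,s["tool_pos"]),pw(s["tool_pos"]))
w=d["color"];side=S[0]
cr=w[220:480,160:480];cv2.imwrite("pics/n3.png",cv2.convertScaleAbs(np.hstack([cv2.resize(cr,(400,325)),cv2.resize(side[190:250,245:319],(400,325),interpolation=cv2.INTER_CUBIC)]),alpha=2)[:,:,::-1])
```

```text
lowTopN [493.8 198.5  71.5] side [271.4 231.5] wrist [369.6 295.6]
lowTopF [538.8 189.2  71.5] side [286.5 229.2] wrist [263.6 295.9]
lowBotN [496.4 211.2  49. ] side [271.4 234.2] wrist [362.9 298. ]
lowBotF [541.5 201.9  49. ] side [286.1 231.9] wrist [270.7 298.4]
TCP [279.3 234. ] [316.  283.7]
```

View pics/n3.png

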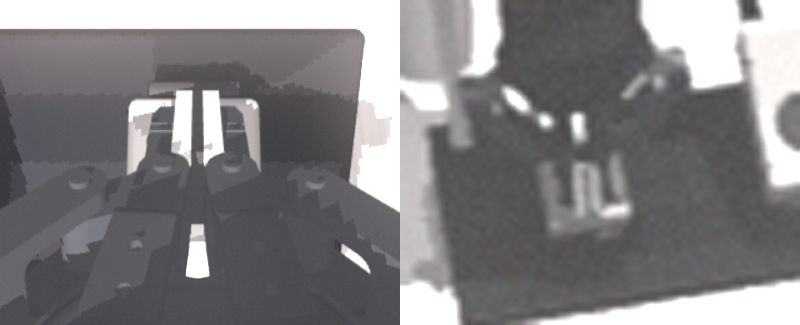

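Run:
```python
from h import *
from scipy.spatial.transform import Rotation as Ro
np.set_printoptions(precision=1,suppress=True)
S=cal("side");s=read_state();d=viewer.get_image("wrist")
q=s["eef_rot"];R=Ro.from_quat([*q[1:],q[0]]).as_matrix();H=np.array(d["hand_eye"]);p0=s["tool_pos"]
def pw(x): c=np.linalg.inv(H)@np.r_[x,1];return np.array([d["fx"]*c[0]/c[2]+d["cx"],d["fy"]*c[1]/c[2]+d["cy"]])
for tx in(-11,0,11):
  for tz in(-20,-10,0): print("tool",tx,tz,pw([tx,0,tz]))
dr=np.array([-.303,-.953,0])
for h in range(170,250,10): print(h,proj(S,p0+[0,0,h]+38*dr),proj(S,p0+[0,0,h]+48*dr))
im=S[0];cv2.imwrite("pics/n4.png",cv2.convertScaleAbs(np.hstack([cv2.resize(im[140:220,230:330],(500,400),interpolation=cv2.INTER_CUBIC),cv2.resize(d["color"][270:340,280:355],(300,400),interpolation=cv2.INTER_CUBIC)]),alpha=2.2)[:,:,::-1])
```

```text
tool -11 -20 [315.9 326.6]
tool -11 -10 [316.  314.9]
tool -11 0 [316.1 304.3]
tool 0 -20 [315.9 304.1]
tool 0 -10 [315.9 293.3]
tool 0 0 [316.  283.7]
tool 11 -20 [315.8 280.6]
tool 11 -10 [315.9 270.9]
tool 11 0 [316.  262.2]
170 [276.2 197.2] [276.3 199.4]
180 [275.9 194.2] [276.1 196.5]
190 [275.6 191.3] [275.8 193.5]
200 [275.4 188.3] [275.6 190.5]
210 [275.1 185.2] [275.3 187.4]
220 [274.9 182.1] [275.  184.4]
230 [274.6 179. ] [274.8 181.2]
240 [274.3 175.9] [274.5 178.1]
```

View pics/n4.png

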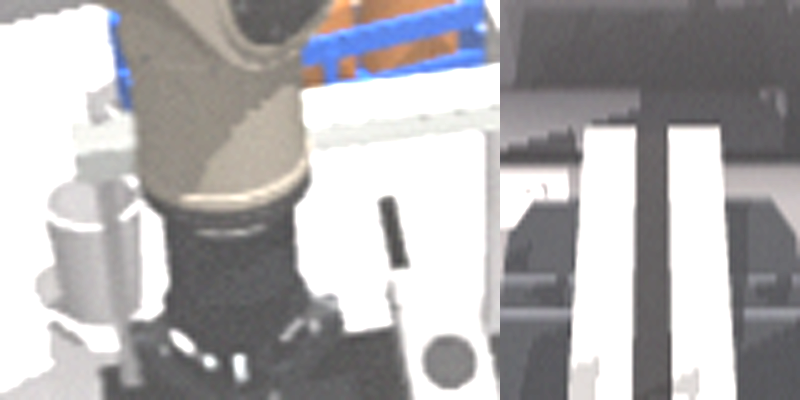

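The tip in the wrist picture (y≈292) and side picture (y≈230) sits about 17–19 mm above the nominal TCP. So the fingers closed just above the meter, and the ring bottom, at about 222 mm above TCP, has room to come down. I'll open, go lower, and close again.

```bash
python3 -m handwheel '[[[0,0,0,0,0],[0,0,0,0,0],[0,0,0,0,0],[0,0,0,0,0],[0,0,0,0,0],[0,-0.06,0,0.2,0],[0,0,0,0.2,0],[0,0,0,0,0]]]' 80; python3 -m handwheel '[[[0,0,0,0.1,0],[0,0,0,0.1,0],[0,0,0,0,0]]]';python3 g.py 517.6 197.6 36 -101.7
```

```text
t: 8.07
tool_pos: [517.0, 197.5, 42.2]
eef_rot: [-0.001, -0.63, 0.776, 0.0]
contact_force: [-0.6, -0.0, -0.1]
width: 85.5
gripper_force: 0.0
t: 8.45
tool_pos: [517.3, 197.6, 36.7]
eef_rot: [-0.0, -0.63, 0.776, 0.0]
contact_force: [0.7, 0.2, -0.6]
width: 85.5
gripper_force: 0.0
t 8.45 tcp [517.3 197.6  36.7] j [-0.5   0.44  0.03  2.01 -0.02  0.68  2.47] F [ 0.7  0.2 -0.6] w 85.46935183560663 0.0
toolx ang -101.87 tilt 0.02
rows*: [-0.001 -0.009  0.023]
turns -0.03
```

```bash
python3 -m handwheel '[[[1,0,0,0,0],[1,0,0,0,0],[1,0,0,0,0],[1,0,0,0,0],[1,0,0,0,0],[1,0,0,0,0],[1,0,0,0,0]]]' 80
```

```text
t: 9.32
tool_pos: [517.5, 197.6, 37.5]
eef_rot: [0.0, -0.63, 0.776, -0.0]
contact_force: [-4.4, -1.9, 10.3]
width: 43.2
gripper_force: 79.5
```

Gripped at 43 mm with 80 N. Lift gently, then check.

```bash
python3 -m handwheel '[[[1,0.05,0,-0.2,0],[1,0.05,0,-0.3,0],[1,0.05,0,-0.4,0],[1,0.1,0,-0.4,0],[1,0.3,0,-0.2,0],[1,0.4,0,0,0],[1,0.5,0,0,0],[1,0.5,0,0,0]]]' 80
python3 - <<'E'
from h import *
S=cal("side")[0];W=viewer.get_image("wrist")["color"]
cv2.imwrite("pics/n5.png",cv2.convertScaleAbs(np.hstack([cv2.resize(S[150:250,235:335],(400,400),interpolation=cv2.INTER_CUBIC),cv2.resize(W[180:480,140:500],(400,400))]),alpha=1.8)[:,:,::-1])
E
```

```text
t: 10.32
tool_pos: [504.9, 139.0, 81.6]
eef_rot: [-0.0, -0.63, 0.777, 0.0]
contact_force: [0.5, -0.2, -1.9]
width: 43.1
gripper_force: 81.3
```

View pics/n5.png

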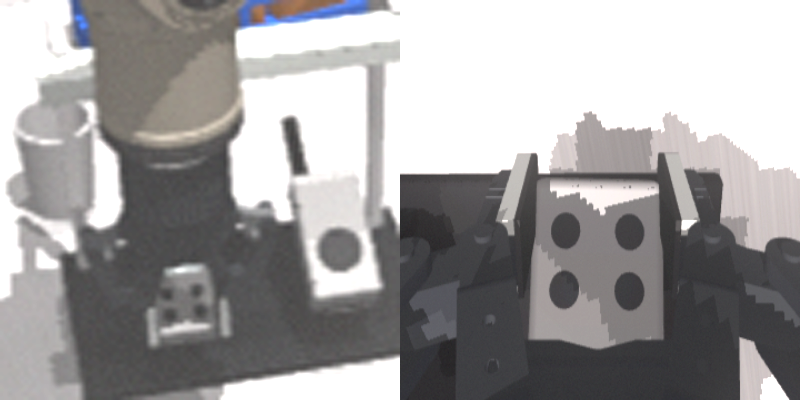

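The meter is held with its tilt kept. Its low edge is about 10 mm above the TCP plane. Next I'll rise, clear the bar and begin turning.

```bash
python3 -m handwheel '[[[1,0.6,0,-0.8,0],[1,0.8,0,-0.8,0],[1,0.8,0,-0.8,0],[1,0.6,0,-0.8,0.5],[1,0,0,-0.6,1],[1,0,0,0,1],[1,0,0,0,1],[1,0,0,0,1]]]' 80 >/dev/null; python3 -m handwheel '[[[1,0,0,0,1],[1,0,0,0,1],[1,0,0,0,1],[1,0,0,0,1],[1,0,0,0,1],[1,0,0,0,1],[1,0,0,0,1],[1,0,0,0,1]]]'; python3 g.py 564 -204 150 88
```

```text
t: 12.42
tool_pos: [488.1, 58.4, 195.8]
eef_rot: [-0.0, -0.026, 1.0, 0.0]
contact_force: [0.8, 0.7, -1.8]
width: 43.1
gripper_force: 81.8
t 12.425 tcp [488.1  58.4 195.8] j [-0.43  0.13  0.2   2.03 -0.03  0.99  1.41] F [ 0.8  0.7 -1.8] w 43.11844055966935 81.76911051850766
toolx ang -177.05 tilt 0.01
rows*: [-2.078 -8.865  1.525]
turns 15.82
```

```bash
python3 -m handwheel '[[[1,-0.25,-0.8,0,0],[1,-0.25,-1,0,0],[1,-0.25,-1,0,0],[1,-0.25,-1,0,0],[1,-0.25,-1,0,0],[1,-0.25,-1,0,0],[1,-0.25,-1,0,0],[1,-0.25,-1,0,0]]]' >/dev/null; python3 -m handwheel '[[[1,0,0,0,1],[1,0,0,0,1],[1,0,0,0,1],[1,0,0,0,1],[1,0,0,0,1],[1,0,0,0,1],[1,0,0,0,1],[1,0,0,0,1]]]' >/dev/null;  python3 -m handwheel '[[[1,0,0,0,1],[1,0,0,0,1],[1,0,0,0,1],[1,0,0,0,1],[1,0,0,0,1],[1,0,0,0,1],[1,0,0,0,1],[1,0,0,0,0.8]]]'; python3 g.py 564 -204 60 88
python3 - <<'E'
from h import *
# numeric re-check of drawer front edges from top is occluded; check tray rim by brightness instead
T=cal("top");print(onz(T,(400,300),21).round(1))
E
```

```text
t: 15.42
tool_pos: [560.9, -171.8, 195.7]
eef_rot: [-0.0, 0.718, 0.696, -0.0]
contact_force: [0.1, -0.2, -1.6]
width: 43.0
gripper_force: 81.8
t 15.425 tcp [ 560.9 -171.8  195.7] j [-0.35  0.34  0.68  1.85 -0.25  1.04  0.4 ] F [ 0.1 -0.2 -1.6] w 43.03218872011065 81.78863015491515
toolx ang 88.18 tilt 0.02
rows*: [-1.068  0.138  4.523]
turns 0.03
[ 441.4 -186.4   21. ]
```

```bash
python3 -m handwheel '[[[1,-0.6,0.1,0,0],[1,-0.47,0.04,0,0],[1,0,0,1,0],[1,0,0,1,0],[1,0,0,1,0],[1,0,0,1,0],[1,0,0,0.8,0],[1,0,0,0.4,0]]]' >/dev/null; python3 -m handwheel '[[[1,0,0,0,0]]]'; python3 g.py 564 -204 12 88
python3 - <<'E'
from h import *
S=cal("side")[0];W=viewer.get_image("wrist")["color"]
cv2.imwrite("pics/n6.png",cv2.convertScaleAbs(np.hstack([cv2.resize(S[270:410,290:430],(480,480),interpolation=cv2.INTER_CUBIC),cv2.resize(W,(320,240))[:0].reshape(-1,320,3) if 0 else np.vstack([cv2.resize(W,(320,240)),cv2.resize(W[180:480,140:540],(320,240))])]),alpha=1.5)[:,:,::-1])
E
```

```text
t: 16.6
tool_pos: [563.7, -205.0, 39.5]
eef_rot: [-0.0, 0.717, 0.697, -0.0]
contact_force: [0.4, 0.1, -1.3]
width: 43.5
gripper_force: 81.9
t 16.6 tcp [ 563.7 -205.    39.5] j [-0.19  0.57  0.57  1.93 -0.43  0.76  0.59] F [ 0.4  0.1 -1.3] w 43.47233627616911 81.90160885686055
toolx ang 88.31 tilt 0.06
rows*: [0.034 0.008 0.918]
turns 0.05
```

View pics/n6.png

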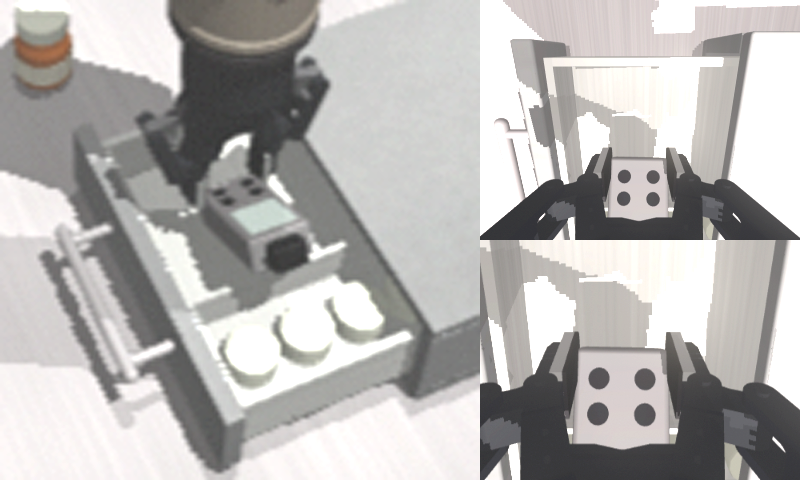

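The meter is over the bay, centred between the drawer front and the cabinet, with its head above the divider (side crop (290,250)). I'll lower it in small steps and watch the force.

```bash
python3 -m handwheel '[[[1,0,0,0.2,0],[1,0,0,0.2,0],[1,0,0,0.1,0],[1,0,0,0,0]]]' | grep -E "pos|force"; python3 -m handwheel '[[[1,0,0,0.1,0],[1,0,0,0.05,0],[1,0,0,0,0]]]'| grep -E "pos|contact"; python3 -m handwheel '[[[1,0,0,0.1,0],[1,0,0,0,0]]]'| grep -E "pos|contact"
```

```text
tool_pos: [563.9, -204.3, 24.7]
contact_force: [-0.1, 1.1, -1.3]
gripper_force: 81.8
tool_pos: [564.1, -204.3, 20.3]
contact_force: [-1.0, 0.1, -0.7]
tool_pos: [564.0, -204.3, 17.2]
contact_force: [-0.1, -0.2, -0.8]
```

```bash
python3 -m handwheel '[[[1,0,0,0.07,0],[1,0,0,0,0]]]' | grep -E "pos|contact"; python3 -m handwheel '[[[1,0,0,0.07,0],[1,0,0,0,0]]]'| grep -E "pos|contact"; python3 -m handwheel '[[[1,0,0,0.07,0],[1,0,0,0,0]]]'| grep -E "pos|contact"
```

```text
tool_pos: [564.0, -204.3, 15.1]
contact_force: [-0.1, 1.6, -1.3]
tool_pos: [564.0, -204.3, 13.1]
contact_force: [0.0, 0.3, -1.9]
tool_pos: [564.2, -204.3, 11.0]
contact_force: [0.2, 0.5, -1.4]
```

```bash
for i in 1; do python3 -m handwheel '[[[1,0,0,0.07,0],[1,0,0,0,0]]]' | grep -E "pos|contact"; python3 -m handwheel '[[[1,0,0,0.07,0],[1,0,0,0,0]]]'| grep -E "pos|contact"; python3 -m handwheel '[[[1,0,0,0.05,0],[1,0,0,0,0]]]'| grep -E "pos|contact"; done
```

```text
tool_pos: [564.6, -204.3, 9.6]
contact_force: [-1.8, 2.8, 11.0]
tool_pos: [566.5, -204.3, 9.1]
contact_force: [-1.5, 5.5, 32.9]
tool_pos: [567.9, -204.3, 8.8]
contact_force: [-2.4, 8.7, 50.3]
```

Contact came at TCP z≈10, as predicted. Back off the load.

```bash
python3 -m handwheel '[[[1,0,0,-0.1,0],[1,0,0,-0.07,0],[1,0,0,0,0]]]' | grep -E "pos|contact";python3 - <<'E'
from h import *
W=viewer.get_image("wrist")["color"].astype(int)
# light meter face rows at image columns: profile of brightness in meter centre column, to see low edge
g=W.sum(2)//3
for u in(270,320,365): print(u,[int(v) for v in g[290:440:6,u]])
E
```

```text
tool_pos: [564.0, -204.3, 10.4]
contact_force: [1.6, 0.5, 0.6]
270 [122, 122, 123, 123, 87, 127, 136, 137, 136, 137, 136, 136, 136, 137, 137, 138, 137, 137, 137, 137, 137, 137, 137, 137, 107]
320 [125, 124, 124, 124, 101, 118, 137, 137, 137, 138, 137, 138, 138, 138, 138, 138, 139, 139, 138, 139, 139, 140, 139, 140, 140]
365 [126, 127, 126, 126, 126, 89, 93, 96, 137, 138, 138, 138, 138, 138, 138, 139, 138, 139, 138, 138, 139, 139, 139, 139, 108]
```

```bash
python3 -m handwheel '[[[1,0,0,0,0],[1,0,0,0,0]]]' 20| grep -E "pos|contact|width|grip"; python3 -m handwheel '[[[0.47,0,0,0,0],[0.44,0,0,0,0],[0.41,0,0,0,0],[0.38,0,0,0,0],[0.35,0,0,0,0],[0.32,0,0,0,0],[0.3,0,0,0,0],[0.3,0,0,0,0]]]' | grep -E "pos|contact|width|grip"
python3 - <<'E'
from h import *
W=viewer.get_image("wrist")["color"];cv2.imwrite("pics/w7.png",W[:,:,::-1])
S=viewer.get_image("side")["color"];cv2.imwrite("pics/s7.png",S[:,:,::-1])
g=W.astype(int).sum(2)//3
for u in(270,290,320,345,365): print(u,[int(v) for v in g[290:440:6,u]])
# screen (teal) in side view
h=cv2.cvtColor(S,cv2.COLOR_RGB2HSV);m=cv2.inRange(h,(70,18,60),(100,120,255));m[:270]=0;m[410:]=0;m[:,:300]=0;m[:,430:]=0
n,l,st,c=cv2.connectedComponentsWithStats(m)
print([ (st[i].tolist(),c[i].round(1).tolist()) for i in range(1,n) if st[i,4]>15])
E
```

```text
tool_pos: [563.9, -204.3, 10.3]
contact_force: [0.7, 1.3, -0.3]
width: 43.0
gripper_force: 82.2
tool_pos: [564.1, -204.3, 10.5]
contact_force: [-0.4, -0.4, 1.1]
width: 59.9
gripper_force: 0.0
270 [121, 120, 121, 122, 80, 133, 134, 134, 136, 136, 135, 135, 134, 134, 134, 135, 134, 134, 135, 135, 135, 135, 134, 134, 104]
290 [122, 121, 121, 121, 79, 131, 135, 135, 90, 58, 57, 58, 58, 136, 135, 135, 57, 57, 56, 57, 125, 136, 136, 137, 135]
320 [123, 123, 123, 122, 86, 126, 134, 135, 135, 135, 135, 135, 135, 136, 136, 135, 135, 136, 136, 136, 136, 136, 136, 137, 136]
345 [124, 124, 124, 123, 92, 124, 135, 135, 119, 60, 61, 61, 61, 136, 136, 136, 59, 60, 58, 59, 58, 136, 137, 137, 137]
365 [233, 175, 125, 124, 104, 120, 136, 137, 137, 137, 136, 136, 137, 137, 137, 137, 137, 138, 137, 137, 137, 137, 137, 137, 106]
[]
```

Released, and the meter leans stably with its low edge unchanged. Now I'll shift the open gripper uphill along the meter and regrasp near its middle.

```bash
python3 -m handwheel '[[[0.3,-0.24,0,-0.14,0],[0.3,-0.24,0,-0.14,0],[0.3,-0.24,0,-0.14,0],[0.3,-0.24,0,-0.14,0],[0.3,-0.24,0,-0.14,0],[0.3,0,0,0,0]]]' | grep -E "pos|contact|width"; python3 -m handwheel '[[[1,0,0,0,0],[1,0,0,0,0],[1,0,0,0,0],[1,0,0,0,0],[1,0,0,0,0]]]' 40
python3 - <<'E'
from h import *
W=viewer.get_image("wrist")["color"];g=W.astype(int).sum(2)//3
for u in(290,320,345): print(u,[int(v) for v in g[200:440:8,u]])
E
```

```text
tool_pos: [563.2, -241.2, 31.9]
contact_force: [-0.1, -0.8, -0.9]
width: 59.5
t: 22.48
tool_pos: [563.2, -240.0, 31.6]
eef_rot: [0.0, 0.717, 0.697, 0.0]
contact_force: [-0.6, 0.1, 5.5]
width: 44.5
gripper_force: 39.9
290 [139, 104, 88, 91, 64, 43, 40, 44, 75, 43, 41, 43, 46, 77, 116, 117, 179, 180, 181, 183, 184, 185, 186, 186, 187, 188, 188, 188, 189, 120]
320 [142, 106, 88, 92, 92, 93, 94, 74, 74, 75, 75, 104, 115, 116, 116, 117, 180, 182, 183, 184, 184, 186, 188, 188, 189, 190, 189, 190, 191, 120]
345 [139, 105, 88, 94, 72, 46, 46, 46, 95, 55, 45, 44, 45, 78, 116, 118, 178, 181, 182, 184, 184, 185, 186, 187, 188, 188, 189, 189, 191, 121]
```

```bash
python3 -m handwheel '[[[1,0,0,-0.3,0],[1,0,0,-0.4,0],[1,0,0,-0.3,0],[1,0.4,0,0,0],[1,0.5,0,0,0],[1,0.4,0,0,0],[1,0,0,0,0]]]' 40| grep -E "pos|contact|width"; python3 -m handwheel '[[[1,0,0,0.3,0],[1,0,0,0.3,0],[1,0,0,0.2,0],[1,0,0,0,0]]]' 25| grep -E "pos|contact|width|grip"
python3 - <<'E'
from h import *
W=viewer.get_image("wrist")["color"];g=W.astype(int).sum(2)//3
for u in(290,320,345): print(u,[int(v) for v in g[200:440:8,u]])
E
```

```text
tool_pos: [564.3, -199.6, 61.2]
contact_force: [-0.7, -0.5, -2.1]
width: 44.6
tool_pos: [563.7, -201.6, 36.8]
contact_force: [0.0, -0.2, -1.2]
width: 44.7
gripper_force: 41.4
290 [169, 127, 109, 113, 68, 53, 50, 63, 93, 54, 52, 53, 66, 95, 141, 142, 216, 217, 218, 219, 219, 221, 221, 221, 222, 222, 222, 223, 224, 145]
320 [170, 127, 108, 113, 114, 115, 114, 92, 92, 93, 93, 94, 141, 140, 141, 142, 217, 218, 219, 219, 220, 221, 223, 223, 223, 224, 224, 224, 225, 146]
345 [167, 127, 109, 116, 96, 61, 62, 61, 117, 65, 58, 59, 58, 97, 97, 143, 216, 218, 218, 219, 219, 220, 221, 222, 222, 223, 224, 223, 224, 146]
```

```bash
python3 -m handwheel '[[[1,0,0,0.1,0],[1,0,0,0.1,0],[1,0,0,0,0]]]' 20| grep -E "pos|contact"; python3 -m handwheel '[[[1,0,0,0.1,0],[1,0,0,0,0]]]'| grep -E "pos|contact|grip";  python3 -m handwheel '[[[1,0,0,0.1,0],[1,0,0,0,0]]]'| grep -E "pos|contact|grip"
```

```text
tool_pos: [564.4, -201.6, 31.6]
contact_force: [0.9, -0.8, 1.1]
tool_pos: [565.1, -203.1, 29.7]
contact_force: [-1.8, -6.0, 15.2]
gripper_force: 43.3
tool_pos: [565.7, -204.0, 27.3]
contact_force: [-1.8, -8.4, 19.9]
gripper_force: 45.3
```

```bash
python3 -m handwheel '[[[1,0,0,0.1,0],[1,0,0,0,0]]]' 20| grep -E "pos|contact"; python3 -m handwheel '[[[1,0,0,0.1,0],[1,0,0,0,0]]]'| grep -E "pos|contact|grip";python3 - <<'E'
from h import *
W=viewer.get_image("wrist")["color"];g=W.astype(int).sum(2)//3
for u in(290,320,345): print(u,[int(v) for v in g[160:360:8,u]])
E
```

```text
tool_pos: [566.1, -204.5, 24.7]
contact_force: [-0.9, -11.6, 23.1]
tool_pos: [566.2, -205.0, 21.9]
contact_force: [-0.7, -12.6, 24.9]
gripper_force: 49.5
290 [167, 166, 166, 164, 164, 163, 161, 122, 105, 118, 117, 51, 51, 49, 92, 92, 51, 51, 53, 130, 151, 153, 152, 227, 227]
320 [170, 169, 169, 167, 166, 165, 166, 124, 95, 118, 118, 118, 101, 91, 92, 92, 91, 92, 151, 152, 153, 154, 155, 230, 229]
345 [169, 169, 168, 166, 164, 163, 161, 123, 108, 120, 119, 64, 63, 62, 119, 92, 54, 55, 56, 86, 95, 154, 155, 231, 231]
```

The force levels off near 25 N, so the meter is pivoting flat in the grip. Continue.

```bash
python3 -m handwheel '[[[1,0,0,0.1,0],[1,0.03,0,0.1,0],[1,0,0,0,0]]]'| grep -E "pos|contact"; python3 -m handwheel '[[[1,0.03,0,0.1,0],[1,0,0,0,0]]]'| grep -E "pos|contact|grip"; python3 -m handwheel '[[[1,0,0,0.07,0],[1,0,0,0,0]]]'| grep -E "pos|contact|grip"
```

```text
tool_pos: [568.2, -205.4, 17.7]
contact_force: [-0.5, -14.5, 45.6]
tool_pos: [570.0, -205.1, 16.3]
contact_force: [-0.2, -14.2, 66.3]
gripper_force: 60.3
tool_pos: [570.9, -204.9, 14.9]
contact_force: [-1.5, -12.1, 74.7]
gripper_force: 64.1
```

```bash
python3 -m handwheel '[[[1,0,0,0.07,0],[1,0,0,0,0]]]'| grep -E "pos|contact|grip";python3 - <<'E'
from h import *
W=viewer.get_image("wrist")["color"];g=W.astype(int).sum(2)//3
for u in(290,320,345): print(u,[int(v) for v in g[160:360:8,u]])
E
```

```text
tool_pos: [572.1, -204.9, 13.8]
contact_force: [-1.1, -9.1, 88.7]
gripper_force: 67.8
290 [168, 165, 166, 165, 163, 164, 163, 162, 122, 91, 120, 119, 84, 48, 49, 47, 91, 92, 48, 48, 49, 92, 155, 156, 156]
320 [169, 170, 167, 167, 166, 166, 164, 163, 123, 91, 120, 119, 119, 100, 91, 91, 91, 90, 91, 90, 155, 155, 157, 157, 159]
345 [171, 171, 169, 169, 167, 165, 164, 162, 123, 95, 121, 121, 100, 62, 61, 60, 91, 92, 50, 51, 52, 93, 157, 158, 159]
```

```bash
python3 -m handwheel '[[[1,0,0,-0.1,0],[1,0,0,-0.09,0],[1,0,0,0,0]]]'| grep -E "pos|contact|grip"
cat > tilt.py <<'E'
from h import *
import sys
np.set_printoptions(precision=1,suppress=True)
d=viewer.get_image("wrist");g=cv2.cvtColor(d["color"],cv2.COLOR_RGB2GRAY);cv2.imwrite("pics/w_t.png",g)
m=(g<75).astype(np.uint8);n,l,st,c=cv2.connectedComponentsWithStats(m)
b=np.array([c[i] for i in range(1,n) if 150<st[i,4]<1500 and .6<st[i,2]/st[i,3]<1.7 and 255<c[i][0]<380 and c[i][1]>150])
print("buttons\n",b,[st[i].tolist() for i in range(1,n) if 150<st[i,4]<1500 and 255<c[i][0]<380])
E
python3 tilt.py
python3 - <<'E'
import cv2,numpy as np
# reference spacing: leaning picture w7 (30 deg)
g=cv2.imread("pics/w7.png",0);m=(g<75).astype(np.uint8);n,l,st,c=cv2.connectedComponentsWithStats(m)
print([ (st[i].tolist(),c[i].round(1).tolist()) for i in range(1,n) if 150<st[i,4]<2500 and 240<c[i][0]<400])
E
```

```text
tool_pos: [566.5, -202.0, 14.2]
contact_force: [0.0, -7.2, 23.0]
gripper_force: 60.0
buttons
 [[287.6 269.6]
 [347.1 269.5]
 [287.7 312.4]
 [347.1 312.4]] [[274, 256, 28, 28, 600], [334, 256, 27, 28, 578], [274, 299, 28, 28, 592], [334, 299, 27, 28, 591]]
[([276, 339, 25, 26, 529], [288.0, 351.3]), ([333, 340, 26, 26, 529], [345.4, 352.3]), ([274, 382, 26, 28, 578], [286.5, 395.7]), ([333, 383, 26, 28, 576], [345.4, 396.8])]
```

Rows of buttons are equally spaced, so the tilt is down to about 18°. The grip force has crept up and is resisting rotation, so I'll ease the closure.

```bash
python3 -m handwheel '[[[0.55,0,0,-0.04,0],[0.55,0,0,0,0]]]' 20| grep -E "pos|contact|grip|width"; python3 -m handwheel '[[[0.5,0,0,0,0],[0.5,0,0,0,0]]]' 20| grep -E "contact|grip|width";python3 tilt.py
```

```text
tool_pos: [565.8, -201.0, 14.5]
contact_force: [1.7, -5.9, 11.3]
width: 44.6
gripper_force: 58.6
contact_force: [2.0, -6.2, 11.0]
width: 44.9
gripper_force: 58.6
buttons
 [[287.6 269.3]
 [347.  269.4]
 [287.8 312.4]
 [347.1 312.2]] [[274, 256, 28, 28, 604], [334, 257, 27, 26, 564], [274, 299, 28, 28, 604], [334, 299, 27, 28, 590]]
```

```bash
python3 -m handwheel '[[[0.48,0,0,0,0],[0.48,0,0,0,0]]]' 20| grep -E "contact|grip|width"; python3 -m handwheel '[[[0.47,0,0,0,0],[0.47,0,0,0,0]]]' 20| grep -E "contact|grip|width";python3 -m handwheel '[[[0.46,0,0,0,0],[0.46,0,0,0,0]]]' 20| grep -E "contact|grip|width";python3 tilt.py
```

```text
contact_force: [1.8, -5.9, 10.6]
width: 44.4
gripper_force: 58.3
contact_force: [1.6, -5.1, 9.5]
width: 45.7
gripper_force: 27.5
contact_force: [1.7, -0.8, 1.1]
width: 45.9
gripper_force: 0.8
buttons
 [[287.1 272.7]
 [347.  272.5]
 [287.3 315.8]
 [347.2 315.5]] [[274, 259, 28, 28, 604], [334, 259, 27, 28, 584], [274, 302, 28, 28, 605], [334, 302, 28, 28, 600]]
```

The head is resting on the divider: my estimate puts it at y≈-272 against the divider at -268. I'll regrip lightly, lift, shift 20 mm away from the divider, then press flat.

```bash
python3 -m handwheel '[[[0.44,0,0,0,0],[1,0,0,0,0],[1,0,0,0,0],[1,0,0,0,0]]]' 20| grep -E "contact|grip|width"; python3 -m handwheel '[[[1,0,0,-0.2,0],[1,0,0,-0.2,0],[1,0.35,0,0,0],[1,0.35,0,0,0],[1,0,0,0,0]]]' 20| grep -E "pos|contact|grip|width";python3 -m handwheel '[[[1,0,0,0.2,0],[1,0,0,0.1,0],[1,0,0,0,0]]]' 20| grep -E "pos|contact|grip|width";python3 tilt.py
```

```text
contact_force: [-2.8, 1.5, 3.7]
width: 44.9
gripper_force: 21.1
tool_pos: [565.0, -176.9, 25.0]
contact_force: [-0.6, -0.2, -1.4]
width: 45.6
gripper_force: 20.9
tool_pos: [564.5, -178.8, 15.8]
contact_force: [0.2, 0.5, -1.5]
width: 45.5
gripper_force: 20.9
buttons
 [[346.8 272.7]
 [286.9 273. ]
 [287.2 316. ]
 [347.1 315.8]] [[334, 259, 27, 28, 584], [273, 260, 28, 27, 601], [274, 303, 27, 27, 591], [334, 302, 27, 28, 589]]
```

```bash
python3 -m handwheel '[[[1,0,0,0.1,0],[1,0,0,0,0]]]'| grep -E "pos|contact|grip"; python3 -m handwheel '[[[1,0,0,0.07,0],[1,0,0,0.07,0],[1,0,0,0,0]]]'| grep -E "pos|contact|grip";python3 tilt.py|head -5
```

```text
tool_pos: [565.0, -178.7, 13.2]
contact_force: [-0.2, 0.5, -0.8]
gripper_force: 21.0
tool_pos: [565.2, -180.2, 9.7]
contact_force: [-1.5, -6.4, 8.4]
gripper_force: 22.4
buttons
 [[286.6 277.5]
 [347.5 277.6]
 [287.2 320.3]
 [347.7 320. ]] [[273, 264, 28, 28, 626], [334, 264, 28, 28, 607], [274, 307, 27, 27, 595], [334, 307, 28, 27, 574]]
```

```bash
python3 -m handwheel '[[[1,0,0,0.07,0],[1,0,0,0,0]]]'| grep -E "pos|contact|grip"; python3 -m handwheel '[[[1,0,0,0.07,0],[1,0,0,0,0]]]'| grep -E "pos|contact|grip";python3 tilt.py|head -5
```

```text
tool_pos: [565.3, -180.6, 7.8]
contact_force: [-1.8, -6.8, 8.3]
gripper_force: 22.8
tool_pos: [565.6, -180.7, 5.8]
contact_force: [-1.4, -8.2, 10.1]
gripper_force: 23.1
buttons
 [[286.1 284.6]
 [348.3 284.8]
 [286.8 326.3]
 [348.1 325.8]] [[272, 271, 29, 28, 643], [335, 272, 28, 27, 620], [273, 313, 28, 27, 585], [334, 314, 28, 26, 547]]
```

```bash
python3 -m handwheel '[[[1,0,0,0.07,0],[1,0,0,0,0]]]'| grep -E "pos|contact|grip"; python3 -m handwheel '[[[1,0,0,0.07,0],[1,0,0,0,0]]]'| grep -E "pos|contact|grip";python3 tilt.py|head -5
```

```text
tool_pos: [565.7, -180.6, 3.7]
contact_force: [-0.3, -7.3, 9.2]
gripper_force: 23.4
tool_pos: [565.8, -180.5, 1.6]
contact_force: [0.1, -7.1, 8.0]
gripper_force: 23.8
buttons
 [[285.7 292.4]
 [348.9 292.6]
 [286.7 332.1]
 [347.9 332.1]] [[272, 279, 29, 28, 642], [335, 279, 29, 28, 628], [273, 320, 28, 25, 565], [334, 320, 28, 25, 550]]
```

Nearly flat, with a row ratio of 3.2% against about 3.5% expected. One more nudge, then release.

```bash
python3 -m handwheel '[[[1,0,0,0.05,0],[1,0,0,0,0]]]'| grep -E "pos|contact|grip"; python3 -m handwheel '[[[0.46,0,0,-0.02,0],[0.44,0,0,0,0],[0.42,0,0,0,0],[0.38,0,0,0,0],[0.34,0,0,0,0],[0.3,0,0,0,0],[0.3,0,0,0,0]]]'| grep -E "pos|contact|grip|width"; python3 tilt.py|head -5;  python3 -m handwheel '[[[0.3,0,0,-1,0],[0.3,0,0,-1,0],[0.3,0,0,-1,0],[0.3,0,0,-1,0],[0.3,0,0,-1,0],[0.3,0,0,0,0]]]'| grep -E "^t:|pos|contact"
python3 - <<'E'
from h import *
from scipy.spatial.transform import Rotation as Ro
np.set_printoptions(precision=1,suppress=True)
s=read_state();d=viewer.get_image("wrist");q=s["eef_rot"];R=Ro.from_quat([*q[1:],q[0]]).as_matrix();H=np.array(d["hand_eye"])
g=cv2.cvtColor(d["color"],cv2.COLOR_RGB2GRAY);cv2.imwrite("pics/w8.png",g)
m=(g<75).astype(np.uint8);n,l,st,c=cv2.connectedComponentsWithStats(m)
for i in range(1,n):
    if 60<st[i,4]<3000 and 220<c[i][0]<420:
        v=R@H[:3,:3]@[(c[i][0]-d["cx"])/d["fx"],(c[i][1]-d["cy"])/d["fy"],1];o=s["tool_pos"]+R@H[:3,3]
        print(st[i].tolist(),(o+v*(47-o[2])/v[2]))
E
```

```text
tool_pos: [566.7, -180.4, 1.0]
contact_force: [-0.6, -5.1, 24.3]
gripper_force: 25.8
tool_pos: [564.9, -178.6, -0.3]
contact_force: [-0.4, 1.1, 0.1]
width: 60.2
gripper_force: 0.0
buttons
 [[287.1 298.7]
 [350.9 298.2]
 [288.6 338.4]
 [350.3 338. ]] [[273, 285, 29, 28, 649], [337, 285, 29, 28, 648], [275, 326, 28, 26, 565], [337, 326, 28, 25, 560]]
t: 33.58
tool_pos: [566.0, -178.8, 151.8]
contact_force: [0.1, -0.2, -0.1]
[201, 130, 34, 37, 450] [ 502.3 -120.4   47. ]
[286, 173, 60, 5, 192] [ 562.7 -145.1   47. ]
[295, 192, 13, 12, 130] [ 553.9 -161.4   47. ]
[295, 213, 13, 13, 131] [ 553.4 -177.5   47. ]
[302, 292, 32, 14, 441] [ 563.3 -242.3   47. ]
```

The meter lies flat, spanning y≈-145 to -250 in the bay, and is released. Now I'll move in front of the handle with the fingers shut.

```bash
python3 -m handwheel '[[[1,-0.3,-0.7,0,0],[1,-0.3,-1,0,0],[1,-0.3,-1,0,0],[1,-0.3,-1,0,0],[1,-0.4,-1,0,0],[1,-0.4,-0.8,0,0],[1,0,0,0,0]]]' 40 >/dev/null; python3 g.py 400 -242 22 88
python3 - <<'E'
from h import *
T=cal("top");g=cv2.cvtColor(T[0],cv2.COLOR_RGB2GRAY);cv2.imwrite("pics/t9.png",g)
for u in(410,455): print(u,g[272:304,u].tolist())
E
```

```text
t 34.5 tcp [ 396.5 -234.4  149.5] j [-0.29  0.17  0.77  2.16 -0.15  0.87  0.54] F [-0.2 -0.6  0.8] w 0.03764433132217939 0.0
toolx ang 88.22 tilt 0.04
rows*: [-0.252  0.126  4.249]
turns 0.04
410 [153, 127, 107, 103, 105, 103, 91, 60, 33, 32, 35, 46, 46, 69, 97, 113, 119, 121, 117, 113, 110, 113, 118, 102, 73, 56, 41, 43, 43, 76, 107, 118]
455 [91, 91, 90, 90, 91, 86, 93, 91, 90, 90, 91, 88, 92, 94, 97, 88, 87, 82, 79, 76, 73, 75, 76, 71, 75, 76, 73, 74, 73, 76, 72, 77]
```

```bash
python3 -m handwheel '[[[1,-0.25,0,0.8,0],[1,0,0,1,0],[1,0,0,1,0],[1,0,0,0.9,0],[1,0,0,0.5,0],[1,0,0,0,0]]]' | grep -E "pos|contact"; python3 -m handwheel '[[[1,0,0.3,0,0],[1,0,0.25,0,0],[1,0,0.15,0,0],[1,0,0.15,0,0],[1,0,0,0,0]]]' | grep -E "pos|contact";python3 -m handwheel '[[[1,0,0.15,0,0],[1,0,0.15,0,0],[1,0,0,0,0]]]' | grep -E "pos|contact"
```

```text
tool_pos: [397.7, -241.2, 23.1]
contact_force: [0.6, -0.5, 0.1]
tool_pos: [423.8, -241.9, 23.8]
contact_force: [0.4, 0.3, 0.6]
tool_pos: [432.8, -242.2, 23.7]
contact_force: [-0.7, -0.9, -0.5]
```

```bash
python3 -m handwheel '[[[1,0,0.15,0,0],[1,0,0.15,0,0],[1,0,0,0,0]]]' | grep -E "pos|contact";python3 -m handwheel '[[[1,0,0.2,0,0],[1,0,0.2,0,0]]]' | grep -E "pos|contact"
```

```text
tool_pos: [441.7, -242.5, 23.7]
contact_force: [0.5, -0.2, -0.5]
tool_pos: [453.5, -242.8, 23.7]
contact_force: [-4.0, -1.0, 0.3]
```

```bash
cat > dr.py <<'E'
from h import *
T=cal("top");g=cv2.cvtColor(T[0],cv2.COLOR_RGB2GRAY)
a=cv2.imread("pics/t9.png",0)
if a is None: a=g
p=g[225:300,376:382].mean(1);q=a[225:300,376:382].mean(1)
# shift of the bright-floor -> dark front edge
f=lambda p:[225+i for i in range(len(p)-1) if abs(p[i+1]-p[i])>18]
print("edges before",f(q),"now",f(p))
E
python3 dr.py; python3 -m handwheel '[[[1,0,0.1,0,0],[1,0,0.1,0,0],[1,0,0,0,0]]]' | grep -E "pos|contact";python3 dr.py
```

```text
edges before [230, 278, 279, 285, 286] now [230, 272, 273, 280]
tool_pos: [459.9, -243.0, 23.7]
contact_force: [-0.2, 0.9, -0.7]
edges before [230, 278, 279, 285, 286] now [230, 270, 271, 277, 278]
```

The drawer is moving under the push, with front edge row 279 now at 271. Push on at about 0.07 m/s.

```bash
python3 -m handwheel '[[[1,0,0.2,0,0],[1,0,0.3,0,0],[1,0,0.3,0,0],[1,0,0.3,0,0],[1,0,0.3,0,0],[1,0,0.3,0,0],[1,0,0.3,0,0],[1,0,0.2,0,0]]]' | grep -E "pos|contact";python3 dr.py; python3 -m handwheel '[[[1,0,0.2,0,0],[1,0,0.2,0,0],[1,0,0.2,0,0],[1,0,0.2,0,0],[1,0,0,0,0]]]' | grep -E "pos|contact"; python3 dr.py
```

```text
tool_pos: [526.1, -244.9, 23.7]
contact_force: [-4.0, 1.4, 3.2]
edges before [230, 278, 279, 285, 286] now [230, 243, 244, 252, 253]
tool_pos: [550.3, -245.7, 23.7]
contact_force: [-0.3, 0.8, 1.1]
edges before [230, 278, 279, 285, 286] now [225, 226, 233, 234, 242, 243, 244, 251, 252, 253]
```

```bash
python3 -m handwheel '[[[1,0,0.1,0,0],[1,0,0.1,0,0],[1,0,0.1,0,0],[1,0,0,0,0]]]' | grep -E "pos|contact"; python3 -m handwheel '[[[1,0,0.1,0,0],[1,0,0,0,0]]]' | grep -E "pos|contact"; python3 -m handwheel '[[[1,0,0.06,0,0],[1,0,0,0,0]]]' | grep -E "pos|contact"; python3 -m handwheel '[[[1,0,0.06,0,0],[1,0,0,0,0]]]' | grep -E "pos|contact"
```

```text
tool_pos: [558.8, -246.0, 23.8]
contact_force: [-0.2, -1.1, 0.0]
tool_pos: [561.7, -246.0, 23.7]
contact_force: [-1.9, -1.3, 0.0]
tool_pos: [563.4, -246.1, 23.7]
contact_force: [-2.1, -1.8, 0.6]
tool_pos: [565.0, -246.1, 23.7]
contact_force: [-3.5, -0.2, 2.3]
```

```bash
python3 -m handwheel '[[[1,0,0.06,0,0],[1,0,0,0,0]]]' | grep -E "pos|contact"; python3 -m handwheel '[[[1,0,0.06,0,0],[1,0,0,0,0]]]' | grep -E "pos|contact"; python3 -m handwheel '[[[1,0,0.06,0,0],[1,0,0,0,0]]]' | grep -E "pos|contact"
```

```text
tool_pos: [565.2, -246.1, 23.6]
contact_force: [-12.3, 1.4, 8.4]
tool_pos: [565.5, -246.0, 23.5]
contact_force: [-21.1, 3.9, 17.1]
tool_pos: [565.6, -246.1, 23.4]
contact_force: [-31.1, 5.6, 26.7]
```

The force rises with no motion, so this is the hard stop. Back away and verify.

```bash
python3 -m handwheel '[[[1,0,-0.3,0,0],[1,0,-0.7,0,0],[1,0,-1,0,0],[1,0,-1,0,0],[1,0,-1,0,0],[1,0,0,-1,0],[1,0,0,-1,0],[1,0,0,0,0]]]' | grep -E "^t:|pos|contact"
python3 - <<'E'
from h import *
np.set_printoptions(precision=0,suppress=True)
T=cal("top");g=cv2.cvtColor(T[0],cv2.COLOR_RGB2GRAY)
def cabpt(d,y,z): return proj(T,[609.5-d+ (y+244)*.033,y,z])
print("front top outer if shut",cabpt(0,-135,60),"if 5mm out",cabpt(5,-135,60),"cab edge",cabpt(-15,-135,90))
u=int(cabpt(0,-135,60)[0]);print(u,g[212:245,u].tolist())
# bystanders vs first picture
a=cv2.cvtColor(cv2.imread("pics/top0.png"),cv2.COLOR_BGR2GRAY)
for n,(x0,x1,y0,y1) in dict(jar=(311,333,262,286),cap=(305,333,293,320),cult=(306,338,172,218),beaker=(116,152,262,300),spray=(500,532,256,288),radio=(225,262,195,232)).items():
    t=a[y0:y1,x0:x1];r_=cv2.matchTemplate(g[y0-8:y1+8,x0-8:x1+8],t,cv2.TM_CCOEFF_NORMED);_,v,_,l=cv2.minMaxLoc(r_);print(n,round(v,2),l[0]-8,l[1]-8)
E
```

```text
t: 42.12
tool_pos: [452.3, -243.1, 85.6]
contact_force: [0.3, 0.8, 0.7]
front top outer if shut [378. 230.] if 5mm out [378. 232.] cab edge [378. 222.]
377 [101, 99, 100, 103, 102, 100, 103, 104, 97, 76, 59, 70, 91, 112, 104, 103, 92, 60, 37, 34, 30, 35, 40, 39, 46, 52, 80, 112, 124, 124, 122, 124, 129]
jar 1.0 0 0
cap 0.95 0 0
cult 1.0 0 0
beaker 0.99 0 0
spray 0.95 0 0
radio 0.98 0 0
```

```bash
python3 -c "
from rig import r;print(r.finish_job())"
```

```text
the job is handed in; nothing more can be done
None
```

The meter lies flat, screen up, in the clear bay, and the drawer is pushed shut to its hard stop. I handed the job in; the hand-in gave no verdict. The top camera showed the radio, jar, cap, culture bottle, beaker and spray bottle unmoved.

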